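Find the hidden bore and pin the indexing rail

ROBOT

A 7-joint arm with a two-finger parallel gripper is mounted at the origin on a cart in front of the work surface, level with it; the furniture and walls round the work are solid. World frame = base frame: x ahead of the robot, y to its left, z up, the work surface at z = 0. Lengths are in mm, angles in rad, forces in N, time in s.
With the tool pointing down it reaches from about 350 to 775 mm from the base axis. Payload 3.1 kg.
Tool frame: the origin (TCP) lies at the very end of the fingers, on their centre line; the grasp point (between the pads) lies 19 mm behind it; z points along the fingers, y is the line along which they close (so a half turn about z gives the same grasp; the last joint's range is limited). The gripper opens to 85 mm and grips with 20 to 120 N. Pads are 22 mm wide; open, the fingers measure 114 mm over their backs; the gripper's body (76 mm by 85 mm) begins 54 mm behind the grasp point. The pads swing forward as they close: fully open they stand 13 mm farther back than shut.
Start: joints at [-1.367, 0.311, 0.014, 1.512, -0.004, 1.319, -0.027], TCP at [133.804, 533.492, 231.304] pointing down, gripper open.
Joint ranges: [-2.7, 2.7], [-0.3, 1.91], [-1.27, 1.3], [0.12, 2.57], [-1.44, 4.58], [0.2, 2.03], [-3.05, 3.05]. Speed limits (rad/s): [2.79, 2.79, 3.14, 3.14, 3.14, 3.14, 3.14].

INTERFACE

Orientations are given as a 3x3 rotation matrix whose columns are the frame's x, y, z axes.
In Python, from rig import arm, vision gives the robot as it stands.
- The arm moves only by the tool move_arm, never from a script. Its argument "moves" is a list of rows, each a list of 3 entries, a list of its own where there are three numbers: the shift along the tool's x, y, z in mm, then the turn, a rotation vector about the tool's x, y, z in degrees, then the finger opening in mm, from 0 to 85.4. A call has exactly 5 rows; each row shifts and turns the commanded pose from where the row before left it, along the tool's axes as they then stand; what a row does not reach is not made up. A row lasts 1/8 s, in which the tool goes at most 62.5 mm and 10.7 degrees, less where a joint would pass 70% of its speed; a pose out of reach is approached as far as the arm can. A call is refused whole if a number of a shift passes 62.5 or a number of a turn 10.7, either way. A call with a gripper value outside its range is refused whole. The fingers move at their own pace and stop on an object; "force" is the grip in N (left out, the last holds). Time passes only in rows, so rows that do not move let the fingers close, or fill a call up. It gives the time, the measured TCP pose, the force, the opening and the grip force at its end, in the units of the state.
- arm.sense(): the state, without advancing time (a new reading comes with each control period).
- vision.grab_frame(name): name is "scene" or "side" or "wrist"; returns a dict with "frame" (420x560x3 uint8, blue, green, red), "depth" (420x560 float32, mm along the optical axis (not along the pixel's ray), 0 where there is no reading), "mtx" (3x3 intrinsics, pixels), "xyz" and "orientation" of the camera in the world; the wrist camera has in their place "mount" (4x4, takes a point from camera to tool coordinates, whose origin is the TCP and whose axes are the flange's). Camera axes: x right, y up, looking along -z (the intrinsics and any distortion apply to the point x, -y, -z); pixel columns grow to the right and rows downward; lengths in mm; the calibration is good to about 2 mm. The wrist camera is an equidistant fisheye: a pixel r from the principal point sees the ray r / f radians off the axis. A picture is of the moment at which its call begins: read the wrist's pose just before it.
- arm.close_job(): hands the job in; it is judged then, once.
The state is a dict: "time": time; "qpos": joint angles; "joint_velocities": joint speeds; "joint_torque": joint torques, N m; "tcp_pos": TCP position; "tool_rot": TCP orientation; "wrist_force": force on the tool from outside, world axes, zero at the start; "wrist_torque": the same for the moment, N m; "finger_gap": finger opening in mm; "gripper_force": force on a finger pad.
Only numpy, scipy, OpenCV 4.12 (cv2) and the standard library are available. Lean on these libraries where they do the work, as an engineer would, in place of code of your own. Each camera call takes 0.05 s, during which the arm holds its last target. There are 200 camera calls.

TASK

Draw the red-handled lock pin out of its grey parking block and lock the blue indexing rail with it: put the pin down through the bristle-sealed slot in the cover, feel gently along the hidden carriage until you find its bore, and push the pin fully home so that its brass collar sits on the cover. Keep a light hand (never more than 30 N between pin and rail), let go, and leave the oil bottle, the tin and the black knob where they stand.

Things in the scene. Friction and masses are not known exactly. Their poses are not given: they have to be found in the camera images.
- lock_pin: Loose lock pin, 101 mm long, 0.10-0.16 kg, upright in the block at the start. Origin at the tip's centre, z up the pin. z 0-50 mm: steel shank 10 mm thick, tip tapered to 7 mm over 2 mm; 50-56: brass collar, 24 mm across; 56-101: red square handle 16 x 16 mm, sides along the pin's x and y: grip it from above across two facing sides.
- pin_tip (a point): Centre of the lock pin's tip (the pin's origin).
- park_block: Fixed grey block, 56 x 56 x 56 mm; origin at the centre of its underside, z up. A 13 mm hole passes down through its middle; the pin's collar rests on its top, the tip 6 mm above the bench. The pin comes straight up, free after 50 mm.
- index_rail: Fixed blue rail housing 70 (x) x 200 (y) x 60 (z) mm on an 86 x 216 mm base; origin at the centre of the underside, z up, y along its length. Aluminium cover 8 mm thick, top at z = 60, with a slot on the centre line 13 mm wide, y from -40 to +40 mm, hidden by soft black bristles without resistance. When the pin is home its collar is on the cover, tip at z = 10.
- slot_center (a point): Centre of the slot at the cover's top; axes as the rail. Inside, unseen: a braked, rigid carriage (holds to 60 N), flat top 28.5 mm below this point under the whole slot, with one round bore 12.5 mm wide, 1.2 mm chamfer, 22 mm deep, at x = 0 and anywhere from y = -28 to +28 mm, new each time. On the face beside the bore the pin stands 21.5 mm above home.
- oil_bottle: Loose white oil bottle with a red spout, 44 x 44 x 134 mm, upright on the bench beyond the rail; bystander. Origin under its centre.
- terminal_tin: Loose round open tin, 67 mm across, 22 mm high, near the front edge; bystander. Origin under its centre.
- dial_knob: Loose black knob, 32 mm across, 28 mm high, near the front edge; bystander. Origin under its centre.
Things that resemble listed ones, but are neither listed nor needed, are in the scene too. What is shaped like the lock_pin but white is not meant.

How it is judged:
By the outcome, as a careful person would: the job done as asked, in the order asked, and still so for the second after the job is handed in, with the robot touching nothing.
It also fails if it takes over 72 s, if anything falls off the work surface, if the arm or the gripper's body presses on something with over 40 N, if the wrist force passes 120 N, or if a joint passes its speed limit or range.

## Working session

There is one attempt and no reset: what is moved stays moved. The work goes in short steps, Python scripts to look and compute and a tool call to move; the robot and the scene stay as the last step left them, time stands still between calls to the robot, and variables do not carry over. Pictures are saved under pics/ and viewed, at most 10 in all, crops included, and the job is handed in when it is done.

Besides the shell and the picture viewer there is one more tool, called after "Request:" as name([rows], argument=value, ...), one row to a line, values as JSON. move_arm: Moves the arm, as the interface text tells. Its arguments: {"type":"object","properties":{"moves":{"type":"array"},"force":{"type":"number"}},"required":["moves"]}

```bash
mkdir -p pics; ls
python3 - <<'E'
from rig import arm, vision
import cv2,pickle,numpy as np
s=arm.sense()
for k in s: print(k,np.round(s[k],3).tolist())
D={}
for n in ("scene","side"):
    f=vision.grab_frame(n);D[n]=f
    cv2.imwrite(f'pics/{n}0.png',f['frame'])
    print(n,f['mtx'],f['xyz'],f['orientation'],[k for k in f])
pickle.dump(D,open('d0.pkl','wb'))
E
```

```text
pics
time 0.0
qpos [-1.367, 0.312, 0.014, 1.513, -0.004, 1.319, -0.027]
joint_velocities [-0.001, -0.001, 0.0, 0.001, -0.001, -0.001, 0.0]
joint_torque [-0.0, -37.992, 0.146, -23.059, 0.012, 0.013, -0.0]
tcp_pos [133.649, 532.758, 230.229]
tool_rot [[-0.97, 0.243, -0.0], [0.243, 0.97, -0.002], [-0.0, -0.002, -1.0]]
wrist_force [0.468, 0.985, 0.952]
wrist_torque [0.052, 0.006, 0.016]
gripper_force 0.0
finger_gap 85.312
scene [[523.12815097   0.         284.00832243]
 [  0.         523.12815097 210.61376114]
 [  0.           0.           1.        ]] [  58.9485736  -815.61062065  559.11213497] [[ 0.81480754  0.30267758 -0.49444409]
 [-0.57942702  0.39754646 -0.71149219]
 [-0.01878824  0.86622346  0.49930343]] ['frame', 'depth', 'mtx', 'xyz', 'orientation']
side [[499.48108497   0.         280.78672344]
 [  0.         499.48108497 201.95062438]
 [  0.           0.           1.        ]] [ 332.65478912 -764.96887171  523.40623634] [[ 0.95278538  0.16522415 -0.25475674]
 [-0.30363811  0.51297078 -0.80291025]
 [-0.0019774   0.84235501  0.53891941]] ['frame', 'depth', 'mtx', 'xyz', 'orientation']
```

View pics/scene0.png

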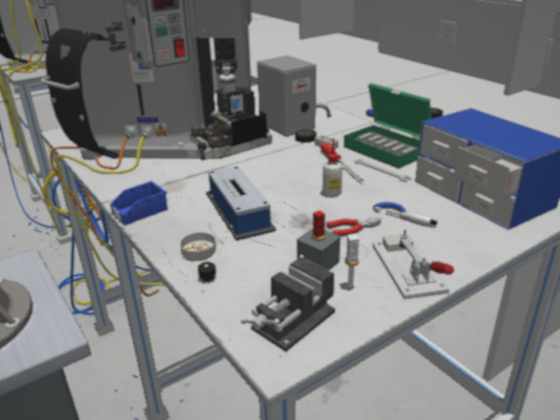

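View pics/side0.png

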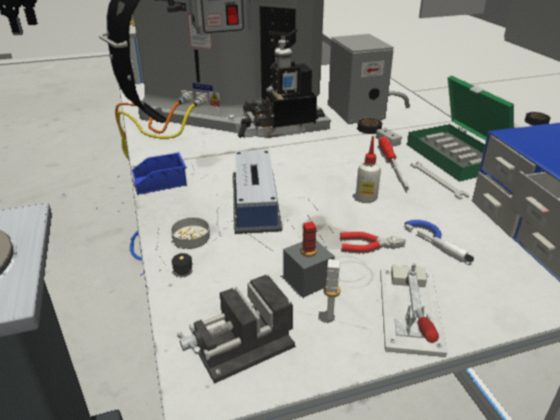

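Candidates: the red-handled pin in the grey block at side (309,237), and the white-handled lookalike standing at side (333,290). The red one fits the description. The blue rail is at side (256,188). Next I confirm with an enlarged crop and measure.

```bash
cat > h.py <<'E'
import numpy as np,cv2,pickle
def world(f):
    d=f['depth'];h,w=d.shape;u,v=np.meshgrid(np.arange(w),np.arange(h));K=f['mtx']
    c=np.stack([(u-K[0,2])/K[0,0]*d,-(v-K[1,2])/K[1,1]*d,-d],-1)
    return c@np.array(f['orientation']).T+f['xyz'], d>0
def proj(f,P):
    c=(np.atleast_2d(P)-f['xyz'])@np.array(f['orientation']);K=f['mtx']
    return np.c_[K[0,0]*c[:,0]/-c[:,2]+K[0,2],-K[1,1]*c[:,1]/-c[:,2]+K[1,2]]
E
python3 - <<'E'
from h import *
D=pickle.load(open('d0.pkl','rb'))
for n,rail,pin in (("scene",(195,155,90,85),(285,195,70,85)),("side",(220,140,70,95),(275,210,70,95))):
    f=D[n];W,ok=world(f);img=f['frame'].astype(int)
    def sub(r): x,y,w,h=r; m=ok[y:y+h,x:x+w]; return W[y:y+h,x:x+w][m],img[y:y+h,x:x+w][m]
    p,c=sub(rail); 
    t=p[(abs(p[:,2]-60)<5)]
    r=cv2.minAreaRect(t[:,:2].astype(np.float32)); print(n,'rail top',len(t),r,np.median(t[:,2]))
    p,c=sub(pin); red=(c[:,2]>110)&(c[:,1]<60)
    q=p[red]; print(' red',len(q),np.percentile(q,[2,50,98],axis=0).round(1).tolist())
    t=q[q[:,2]>np.percentile(q[:,2],98)-4]; print(' handle top',t.mean(0), cv2.minAreaRect(t[:,:2].astype(np.float32)))
    b=p[abs(p[:,2]-56)<4]; print(' block top',b.mean(0),cv2.minAreaRect(b[:,:2].astype(np.float32)),np.median(b[:,2]))
cr=[cv2.resize(D[n]['frame'][y:y+80,x:x+100],(400,320),interpolation=cv2.INTER_CUBIC) for n,x,y in (("scene",270,200),("side",260,215))]
cr2=[cv2.resize(D[n]['frame'][y:y+70,x:x+100],(400,280),interpolation=cv2.INTER_CUBIC) for n,x,y in (("scene",190,160),("side",210,145))]
cv2.imwrite('pics/crop.png',np.vstack([np.hstack(cr),np.hstack(cr2)]))
E
```

```text
scene rail top 1544 ((545.6585693359375, 83.6053695678711), (297.6217041015625, 72.50804901123047), 77.60823822021484) 58.9691570310373
 red 157 [[543.6, -219.5, 5.1], [653.3, -165.1, 8.9], [690.6, -131.4, 106.9]]
 handle top [ 548.03912279 -214.72726768  105.62666567] ((548.608154296875, -214.28492736816406), (13.071375846862793, 10.993019104003906), 85.70547485351562)
 block top [ 547.19195831 -225.82353229   55.12308487] ((558.8099365234375, -243.2022705078125), (59.24993133544922, 121.80142974853516), 13.80002498626709) 55.09071034790679
side rail top 1915 ((534.2880859375, 38.77495574951172), (205.59068298339844, 69.92222595214844), 77.68975830078125) 58.57164787644541
 red 78 [[543.4, -220.2, 4.5], [552.2, -214.2, 104.6], [648.5, -130.8, 106.9]]
 handle top [ 549.8808946  -215.44398293  105.24726573] ((549.6740112304688, -215.20565795898438), (13.792560577392578, 11.845660209655762), 10.090434074401855)
 block top [ 548.86346292 -228.75124586   54.7324817 ] ((558.6671142578125, -244.10748291015625), (57.76563262939453, 123.46512603759766), 12.980298042297363) 54.65674738122715
```

View pics/crop.png

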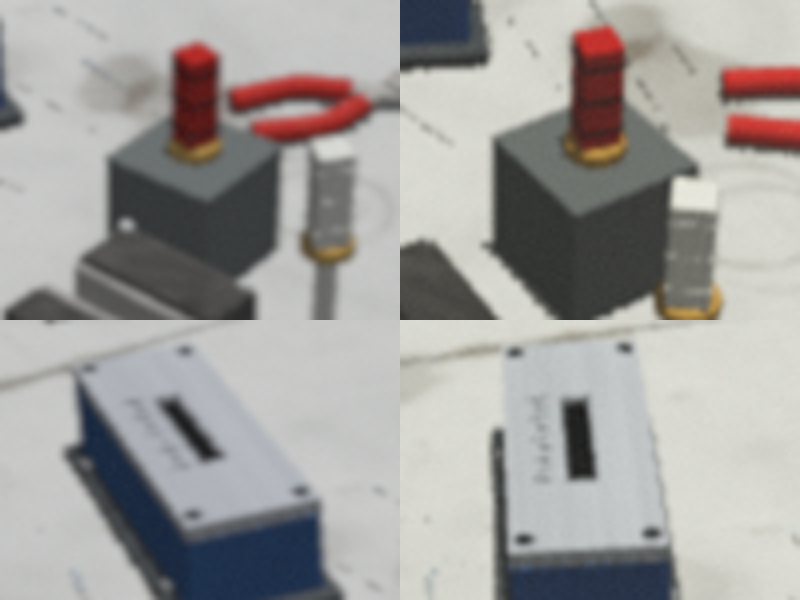

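The crop confirms the red-handled pin seated in the block (scene crop (195,95), side crop (598,85)). The lookalike is white. The rail is seen with its slot. Next I check clearances and yaw, and plan the transit.

```bash
cat >> h.py <<'E'
def Rz(yaw_y):  # tool down, tool y axis at world angle yaw_y (deg)
    a=np.radians(yaw_y);y=np.array([np.cos(a),np.sin(a),0]);z=np.array([0,0,-1.]);return np.c_[np.cross(y,z),y,z]
def plan(p0,R0,p1,R1,n):
    from scipy.spatial.transform import Rotation as Ro
    dr=(Ro.from_matrix(R0).inv()*Ro.from_matrix(R1)).as_rotvec()/n
    R=np.array(R0);d=(np.array(p1)-p0)/n;out=[]
    for i in range(n):
        out.append([(R.T@d).round(1).tolist(),np.degrees(dr).round(2).tolist()]); R=R@Ro.from_rotvec(dr).as_matrix()
    return out
E
python3 - <<'E'
from h import *
D=pickle.load(open('d0.pkl','rb'))
f=D['side'];W,ok=world(f)
X=W[ok];
m=(X[:,2]>120)&(X[:,0]>100)&(X[:,0]<760)&(X[:,1]>-350)&(X[:,1]<600)
print('high pts');H=np.round(X[m]/50)*50
u,c=np.unique(H,axis=0,return_counts=True)
for a,b in zip(u,c): 
    if b>3: print(a.tolist(),b,end=';')
print()
for n,(u,v) in {'whitetop':(333,264),'bottle':(372,165),'vise':(265,295),'white base':(330,318)}.items(): print(n,W[v,u].round())
for n in D:
    f=D[n];W,ok=world(f)
    m=ok&(abs(W[...,2]-55)<2.5)&(np.hypot(W[...,0]-549,W[...,1]+215)<45)
    r=cv2.minAreaRect(W[m][:,:2].astype(np.float32));print(n,'block',r,cv2.boxPoints(r).round().tolist())
R0=Rz(76);
a=plan([133.8,533.5,231],R0,[500,200,235],Rz(32),8)
b=plan([500,200,235],Rz(32),[540,-205,235],Rz(-12),7)
for r in a+b: print(r)
E
```

```text
high pts
[100.0, 450.0, 250.0] 4;[100.0, 450.0, 300.0] 128;[100.0, 500.0, 250.0] 98;[100.0, 500.0, 300.0] 61;[150.0, 450.0, 300.0] 47;[150.0, 500.0, 250.0] 71;[150.0, 500.0, 300.0] 117;[150.0, 550.0, 250.0] 86;[150.0, 550.0, 300.0] 63;[150.0, 600.0, 250.0] 68;[150.0, 600.0, 300.0] 67;[300.0, 400.0, 200.0] 6;[300.0, 400.0, 250.0] 29;[300.0, 450.0, 100.0] 6;[300.0, 450.0, 150.0] 80;[300.0, 450.0, 200.0] 78;[300.0, 450.0, 250.0] 70;[300.0, 500.0, 100.0] 7;[300.0, 500.0, 150.0] 88;[300.0, 500.0, 200.0] 85;[300.0, 500.0, 250.0] 153;[300.0, 500.0, 300.0] 27;[350.0, 400.0, 100.0] 14;[350.0, 400.0, 150.0] 171;[350.0, 400.0, 200.0] 183;[350.0, 400.0, 250.0] 242;[350.0, 400.0, 300.0] 168;[350.0, 450.0, 100.0] 5;[350.0, 450.0, 150.0] 65;[350.0, 450.0, 200.0] 65;[350.0, 450.0, 250.0] 160;[350.0, 450.0, 300.0] 167;[350.0, 500.0, 250.0] 4;[350.0, 500.0, 300.0] 69;[350.0, 550.0, 150.0] 10;[350.0, 550.0, 200.0] 8;[350.0, 550.0, 250.0] 5;[400.0, 400.0, 300.0] 27;[400.0, 500.0, 100.0] 11;[400.0, 500.0, 150.0] 108;[400.0, 500.0, 200.0] 114;[400.0, 500.0, 250.0] 115;[400.0, 500.0, 300.0] 38;[400.0, 550.
[... 2685 characters left out ...]
 57.730777740478516), 13.813383102416992) [[517.0, -191.0], [530.0, -247.0], [586.0, -233.0], [573.0, -177.0]]
[[-54.5, -29.4, -0.5], [0.0, 0.0, 5.5]]
[[-57.1, -24.0, -0.5], [0.0, 0.0, 5.5]]
[[-59.1, -18.4, -0.5], [0.0, 0.0, 5.5]]
[[-60.6, -12.7, -0.5], [0.0, 0.0, 5.5]]
[[-61.5, -6.8, -0.5], [0.0, 0.0, 5.5]]
[[-61.9, -0.9, -0.5], [0.0, 0.0, 5.5]]
[[-61.7, 5.0, -0.5], [0.0, 0.0, 5.5]]
[[-60.9, 10.9, -0.5], [0.0, 0.0, 5.5]]
[[-52.1, -25.8, 0.0], [0.0, 0.0, 6.29]]
[[-54.6, -20.0, 0.0], [0.0, 0.0, 6.29]]
[[-56.5, -13.9, 0.0], [0.0, 0.0, 6.29]]
[[-57.6, -7.6, 0.0], [0.0, 0.0, 6.29]]
[[-58.1, -1.2, 0.0], [0.0, 0.0, 6.29]]
[[-57.9, 5.1, 0.0], [0.0, 0.0, 6.29]]
[[-57.0, 11.4, 0.0], [0.0, 0.0, 6.29]]
```

Request:
move_arm([
  [[0,-55,0],[0,0,0],85],
  [[0,-55,0],[0,0,0],85],
  [[0,-55,0],[0,0,0],85],
  [[-60,-4.7,0],[0,0,9],85],
  [[-60,-4.7,0],[0,0,9],85],
])

```text
time: 0.72
tcp_pos: [204.7, 325.6, 231.3]
tool_rot: [[-0.846, 0.533, 0.001], [0.533, 0.846, 0.001], [-0.0, 0.001, -1.0]]
wrist_force: [1.0, 1.4, -0.2]
finger_gap: 85.2
gripper_force: 0.0
```

Request:
move_arm([
  [[-60,-4.7,0],[0,0,9],85],
  [[-60,-4.7,0],[0,0,9],85],
  [[-60,-4.7,0],[0,0,9],85],
  [[-60,-4.7,0],[0,0,9],85],
  [[-60,-4.7,0],[0,0,9],85],
])

```text
time: 1.35
tcp_pos: [375.0, 85.4, 231.1]
tool_rot: [[-0.218, 0.976, 0.0], [0.976, 0.218, -0.0], [-0.0, 0.0, -1.0]]
wrist_force: [1.3, -0.2, -0.7]
finger_gap: 85.4
gripper_force: 0.0
```

Request:
move_arm([
  [[-59,18,0],[0,0,0],60],
  [[-59,18,0],[0,0,0],60],
  [[-59,18,0],[0,0,0],60],
  [[-59,18,0],[0,0,0],60],
  [[-59,18,0],[0,0,0],60],
])

```text
time: 1.98
tcp_pos: [529.0, -181.0, 230.8]
tool_rot: [[-0.225, 0.974, -0.0], [0.974, 0.225, 0.001], [0.001, -0.0, -1.0]]
wrist_force: [0.7, 1.1, 1.0]
finger_gap: 60.1
gripper_force: 0.0
```

Run:
```python
from rig import arm, vision
import cv2,pickle,numpy as np
s=arm.sense();f=vision.grab_frame("wrist");pickle.dump((s,f),open('w1.pkl','wb'))
cv2.imwrite('pics/w1.png',f['frame']);print(f['mtx'],f['mount'],s['tcp_pos'],s['tool_rot'],s['qpos'],s['wrist_force'])
print([k for k in f])
```

```text
[[325.1922621    0.         280.38416407]
 [  0.         325.1922621  216.91339338]
 [  0.           0.           1.        ]] [[-6.41637394e-05  9.43934028e-01  3.30134134e-01  8.37464311e+01]
 [ 9.99999458e-01 -2.82393327e-04  1.00178788e-03  1.35985532e-01]
 [ 1.03884935e-03  3.30134020e-01 -9.43933499e-01 -1.43112561e+02]
 [ 0.00000000e+00  0.00000000e+00  0.00000000e+00  1.00000000e+00]] [ 528.95179143 -181.04893525  230.79238587] [[-2.25008712e-01  9.74356671e-01 -3.96361761e-04]
 [ 9.74356443e-01  2.25008946e-01  7.04612373e-04]
 [ 7.75728708e-04 -2.27653713e-04 -9.99999673e-01]] [-0.28941466  0.41049707  0.83221128  1.50898172 -0.30708411  1.3583879
  0.7934163 ] [0.67118296 1.12305439 0.98348898]
['frame', 'depth', 'mtx', 'mount']
```

View pics/w1.png

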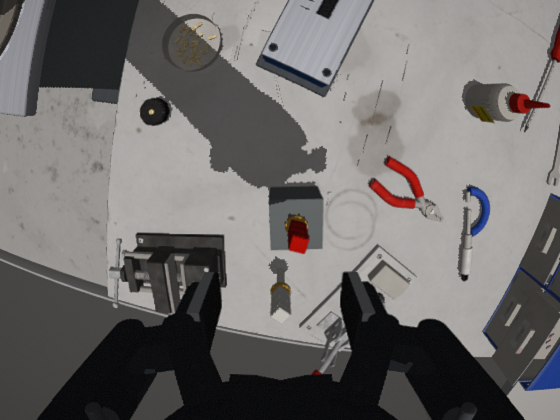

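```bash
cat >> h.py <<'E'
def wpix(f,s,u,v,d):
    K=f['mtx'];x=(np.asarray(u,float)-K[0,2]);y=(np.asarray(v,float)-K[1,2]);r=np.hypot(x,y)+1e-9;th=r/K[0,0]
    t=np.tan(th);c=np.stack([t*x/r*d,-t*y/r*d,-np.asarray(d,float)+0*x],-1);M=f['mount']
    return (c@M[:3,:3].T+M[:3,3])@np.array(s['tool_rot']).T+s['tcp_pos']
def wworld(f,s):
    h,w=f['depth'].shape;u,v=np.meshgrid(np.arange(w),np.arange(h));return wpix(f,s,u,v,f['depth'])
def wrayz(f,s,u,v,z): # intersect pixel ray with height z
    a=wpix(f,s,u,v,100.);b=wpix(f,s,u,v,200.);t=(z-a[...,2])/(b[...,2]-a[...,2]);return a+(b-a)*t[...,None]
E
python3 - <<'E'
from h import *
s,f=pickle.load(open('w1.pkl','rb'));W=wworld(f,s);img=f['frame'].astype(int)
R=np.zeros(img.shape[:2],bool);R[205:265,275:325]=1
red=R&(img[...,2]>110)&(img[...,1]<60)&(f['depth']>0)
q=W[red];print(len(q),np.percentile(q[:,2],[1,20,50,80,99]))
t=q[q[:,2]>103];print('top',len(t),t.mean(0),cv2.minAreaRect(t[:,:2].astype(np.float32)))
b=R.copy();b[170:260,260:335]=1;m=b&(abs(W[...,2]-56)<3)&(f['depth']>0)
print('block',cv2.minAreaRect(W[m][:,:2].astype(np.float32)),np.median(W[m][:,2]))
c=np.zeros_like(R);c[0:110,230:400]=1;m=c&(abs(W[...,2]-60)<4)&(f['depth']>0)
print('rail',cv2.minAreaRect(W[m][:,:2].astype(np.float32)),np.median(W[m][:,2]))
cv2.imwrite('pics/w1c.png',cv2.resize(f['frame'][180:270,255:345],(600,600),interpolation=cv2.INTER_CUBIC))
E
```

```text
245 [106.02441345 106.94883747 107.47923747 108.07386048 108.83741453]
top 245 [ 552.49811387 -211.73771203  107.50986663] ((552.5662841796875, -212.0668487548828), (15.36842155456543, 15.642558097839355), 0.44183242321014404)
block ((552.6773071289062, -211.78231811523438), (56.24855422973633, 56.495941162109375), 14.39480972290039) 56.533659850730345
rail ((525.3064575195312, -10.619579315185547), (100.44354248046875, 70.74250030517578), 77.65977478027344) 60.33063120230294
```

View pics/w1c.png

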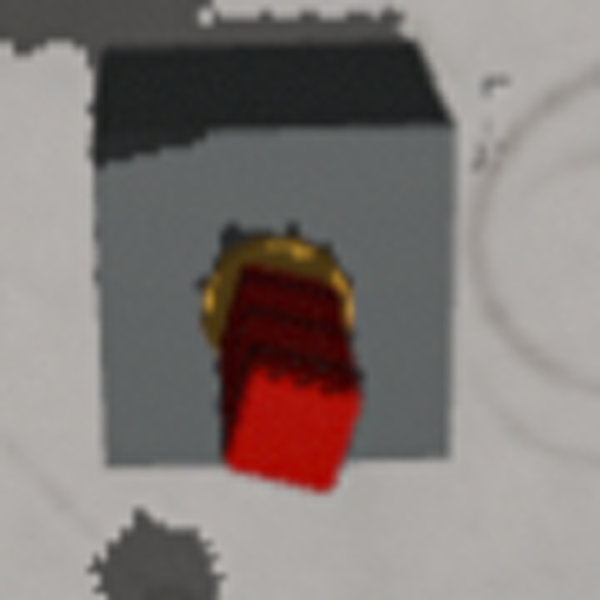

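The wrist view shows the red handle top centred at (299,242), in the middle of the block's top, with its sides at 0.4° to the world axes. The position from here and from the block agree: (552.6, -212), top at z=107.

Request:
move_arm([
  [[-35.5,16,0],[0,0,0],45],
  [[0,0,0],[0,0,6.3],45],
  [[0,0,40],[0,0,6.3],45],
  [[0,0,45],[0,0,0],45],
  [[0,0,25],[0,0,0],45],
])

```text
time: 2.65
tcp_pos: [549.8, -209.6, 118.2]
tool_rot: [[-0.006, 1.0, -0.004], [1.0, 0.006, 0.002], [0.002, -0.004, -1.0]]
wrist_force: [-0.4, 0.5, -0.2]
finger_gap: 44.9
gripper_force: 0.0
```

Run:
```python
from rig import arm, vision
from h import *
s=arm.sense();f=vision.grab_frame("wrist");W=wworld(f,s);img=f['frame'].astype(int)
print(s['tcp_pos'],s['tool_rot'][:,1],s['wrist_force'],s['qpos'].round(2))
red=(img[...,2]>110)&(img[...,1]<60)&(f['depth']>0)&(abs(W[...,2]-107)<4)&(np.hypot(W[...,0]-552,W[...,1]+212)<25)
t=W[red];print(len(t))
if len(t)>5:print(t.mean(0),cv2.minAreaRect(t[:,:2].astype(np.float32)))
```

```text
[ 549.81566452 -209.57306221  118.16167282] [ 0.99997314  0.00579534 -0.00448774] [-0.41593689  0.54738432 -0.21074137] [-0.21  0.58  0.82  1.58 -0.45  1.18  0.71]
0
```

Request:
move_arm([
  [[0,0,0],[0,0,0],45],
  [[0,0,10],[0,0,0],45],
  [[0,0,15],[0,0,0],45],
  [[0,0,15],[0,0,0],45],
  [[0,0,0],[0,0,0],45],
])

```text
time: 3.32
tcp_pos: [550.3, -210.3, 79.4]
tool_rot: [[-0.006, 1.0, -0.003], [1.0, 0.006, 0.001], [0.001, -0.003, -1.0]]
wrist_force: [1.1, -0.5, 0.0]
finger_gap: 45.0
gripper_force: 0.0
```

Request:
move_arm([
  [[-1.7,2.2,6],[0,0,0],45],
  [[0,0,5.5],[0,0,0],45],
  [[0,0,0],[0,0,0],16],
  [[0,0,0],[0,0,0],10],
  [[0,0,0],[0,0,0],10],
], force=60)

```text
time: 3.95
tcp_pos: [553.8, -212.8, 69.9]
tool_rot: [[-0.006, 1.0, 0.0], [1.0, 0.006, -0.0], [-0.0, 0.0, -1.0]]
wrist_force: [0.5, -0.0, -0.6]
finger_gap: 15.4
gripper_force: 58.5
```

Request:
move_arm([
  [[0,0,0],[0,0,0],10],
  [[0,0,0],[0,0,0],10],
  [[0,0,0],[0,0,0],10],
  [[0,0,0],[0,0,0],10],
  [[0,0,-2],[0,0,0],10],
])

```text
time: 4.58
tcp_pos: [553.6, -212.6, 71.6]
tool_rot: [[-0.006, 1.0, -0.0], [1.0, 0.006, 0.0], [0.0, -0.0, -1.0]]
wrist_force: [0.5, -0.0, 0.0]
finger_gap: 15.5
gripper_force: 58.6
```

Run:
```python
from rig import arm, vision
from h import *
s=arm.sense();f=vision.grab_frame("side");cv2.imwrite('pics/s2.png',cv2.resize(f['frame'][140:320,200:440],(800,600)))
f=vision.grab_frame("wrist");pickle.dump((s,f),open('w2.pkl','wb'))
print(s['tcp_pos'],s['tool_rot'],s['wrist_force'],s['finger_gap'],s['gripper_force'])
```

```text
[ 553.56430428 -212.58654327   71.60383136] [[-5.65794078e-03  9.99983870e-01 -4.97953329e-04]
 [ 9.99983929e-01  5.65811886e-03  3.56935464e-04]
 [ 3.59747186e-04 -4.95925807e-04 -9.99999812e-01]] [ 4.54120037e-01 -1.68513719e-02  2.79741805e-05] 15.451981545761491 58.565881848335266
```

View pics/s2.png

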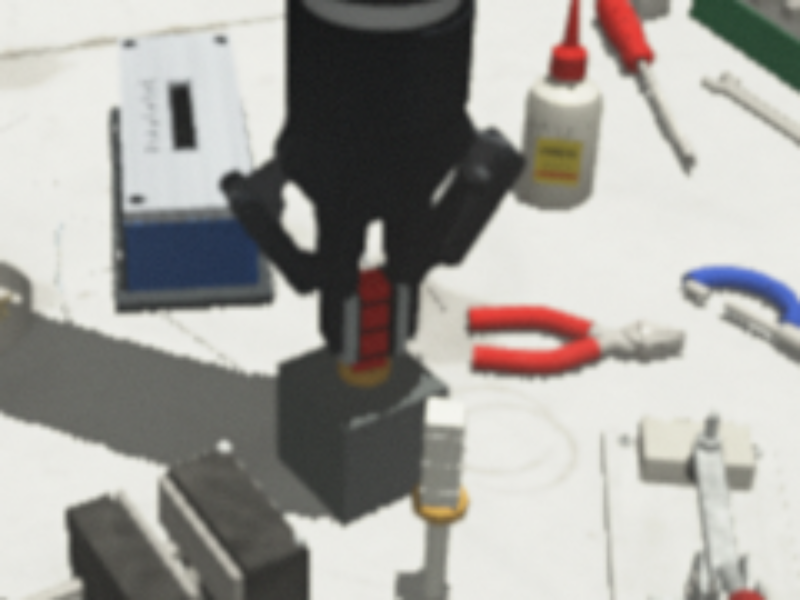

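Request:
move_arm([
  [[0,0,-10],[0,0,0],10],
  [[0,0,-20],[0,0,0],10],
  [[0,0,-25],[0,0,0],10],
  [[0,0,-25],[0,0,0],10],
  [[0,0,-10],[0,0,0],10],
])

```text
time: 5.3
tcp_pos: [554.6, -213.6, 164.1]
tool_rot: [[-0.005, 1.0, 0.003], [1.0, 0.005, -0.001], [-0.001, 0.003, -1.0]]
wrist_force: [0.8, 0.4, -1.9]
finger_gap: 15.1
gripper_force: 58.6
```

Request:
move_arm([
  [[20,-3,0],[0,0,0],10],
  [[50,-7,0],[0,0,0],10],
  [[50,-7,0],[0,0,0],10],
  [[40,-5,0],[0,0,0],10],
  [[0,0,0],[0,0,0],10],
])

```text
time: 5.92
tcp_pos: [530.4, -47.2, 160.9]
tool_rot: [[-0.014, 1.0, -0.002], [1.0, 0.014, 0.004], [0.004, -0.002, -1.0]]
wrist_force: [0.1, 0.1, -1.3]
finger_gap: 15.1
gripper_force: 58.7
```

Run:
```python
from rig import arm, vision
from h import *
s=arm.sense();f=vision.grab_frame("wrist");pickle.dump((s,f),open('w3.pkl','wb'))
print(s['tcp_pos'],s['tool_rot'][:,1],s['wrist_force'],s['finger_gap'],s['gripper_force'])
cv2.imwrite('pics/w3.png',f['frame'])
```

```text
[530.40990848 -47.21034758 160.8836461 ] [ 0.99989979  0.01401494 -0.00200013] [ 0.13228901  0.0525809  -1.28731262] 15.091832263403694 58.68213772773743
```

View pics/w3.png

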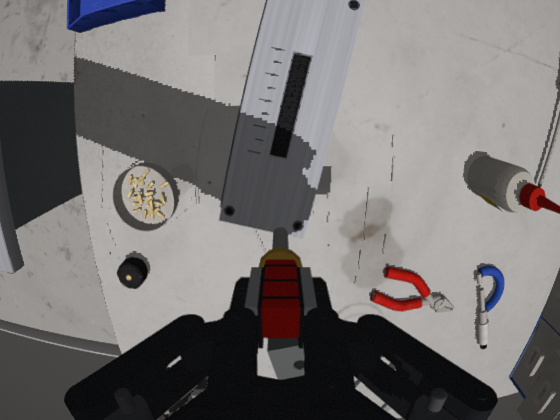

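The pin is held with its tip at about (280,230). The slot's corners are near (295,53), (312,56), (272,155) and (288,158).

Run:
```python
from h import *
s,f=pickle.load(open('w3.pkl','rb'));g=f['frame'].max(2)
m=np.zeros_like(g);m[45:168,262:322]=(g[45:168,262:322]<50)
n,l,st,c=cv2.connectedComponentsWithStats(m);k=1+np.argmax(st[1:,4]);v,u=np.nonzero(l==k);print(st[k])
P=wrayz(f,s,u,v,60.);r=cv2.minAreaRect(P[:,:2].astype(np.float32));print('slot',r)
# robust: centroid of halves for the axis
W=wworld(f,s);ok=f['depth']>0
mm=ok&(abs(W[...,2]-60)<3.5)&(np.hypot(W[...,0]-534,W[...,1]-39)<130);print('cover',cv2.minAreaRect(W[mm][:,:2].astype(np.float32)),np.median(W[mm][:,2]))
# tip depth check
for vv in range(222,250,3): print(vv,f['frame'][vv,274:290].max(1).tolist(),W[vv,281].round(1).tolist())
# expected tip pixel
M=f['mount'];p=np.linalg.inv(M)@np.array([0,0,63.7,1]);x,y,z=p[0],-p[1],-p[2];th=np.arctan2(np.hypot(x,y),z);K=f['mtx'];rr=th*K[0,0]/np.hypot(x,y);print('tip px',K[0,2]+x*rr,K[1,2]+y*rr)
# corner crop
print('bn',P[:,:2].mean(0))
```

```text
[ 270   54   40  104 1734]
slot ((536.115234375, 38.42577362060547), (78.77130126953125, 12.937365531921387), 77.39990234375)
cover ((535.7113647460938, 36.87116241455078), (196.50685119628906, 70.78060150146484), 77.6998291015625) 60.46465763266281
222 [75, 74, 76, 75, 75, 75, 77, 78, 77, 77, 76, 75, 74, 75, 77, 78] [531.0, -52.5, 60.5]
225 [75, 75, 74, 75, 76, 77, 78, 77, 77, 76, 75, 75, 74, 77, 77, 78] [531.0, -55.1, 60.4]
228 [74, 70, 59, 55, 50, 51, 52, 52, 53, 56, 61, 67, 76, 77, 79, 78] [530.9, -41.5, 102.6]
231 [47, 48, 50, 51, 51, 51, 52, 52, 51, 52, 52, 50, 56, 72, 78, 77] [530.9, -41.3, 108.4]
234 [49, 49, 51, 49, 50, 50, 52, 51, 52, 52, 51, 51, 49, 56, 97, 144] [530.9, -41.0, 114.3]
237 [47, 49, 50, 48, 50, 51, 52, 53, 51, 52, 53, 51, 49, 85, 161, 179] [530.9, -41.1, 119.0]
240 [47, 49, 50, 50, 52, 50, 52, 51, 52, 53, 52, 51, 50, 76, 149, 178] [530.9, -41.8, 122.0]
243 [47, 49, 49, 50, 49, 51, 52, 51, 52, 52, 50, 51, 49, 65, 127, 178] [530.9, -41.4, 127.7]
246 [48, 51, 50, 50, 52, 50, 52, 50, 51, 52, 52, 52, 50, 59, 116, 179] [530.9, -41.2, 132.3]
249 [62, 67, 64, 65, 64, 63, 64, 62, 63, 63, 62, 64, 61, 60, 84, 127] [530.8, -33.5, 153.2]
tip px 280.0576682689784 232.63683455290098
bn [535.94328202  38.12096015]
```

Request:
move_arm([
  [[0,0,0],[0,0,6.65],10],
  [[0,0,0],[0,0,6.65],10],
  [[29,-6.5,0],[0,0,0],10],
  [[28.8,-6.5,13],[0,0,0],10],
  [[0,0,13],[0,0,0],10],
])

```text
time: 6.6
tcp_pos: [531.4, 8.0, 135.1]
tool_rot: [[0.222, 0.975, -0.0], [0.975, -0.222, 0.001], [0.001, -0.0, -1.0]]
wrist_force: [0.3, -0.1, -1.4]
finger_gap: 14.8
gripper_force: 58.7
```

Request:
move_arm([
  [[0,0,0],[0,0,0],10],
  [[0,0,0],[0,0,0],10],
  [[0,0,0],[0,0,0],10],
  [[0,0,0],[0,0,0],10],
  [[0,0,0],[0,0,0],10],
])

```text
time: 7.22
tcp_pos: [531.3, 6.2, 136.0]
tool_rot: [[0.225, 0.974, 0.0], [0.974, -0.225, 0.0], [0.0, 0.0, -1.0]]
wrist_force: [0.2, -0.3, -1.2]
finger_gap: 15.3
gripper_force: 58.7
```

```bash
cat > rel.py <<'E'
from rig import arm
import numpy as np
C=np.array([536,38.3]);a=np.array([.2164,.9763]);b=np.array([.9763,-.2164])
for i in range(1):
    s=arm.sense();p=s['tcp_pos'];tx=s['tool_rot'][:2,0]
    # pin centre (tip 63.7 below, offset .8 along tool x), tilt included
    q=p+s['tool_rot']@[.8,0,63.7]
    print('t',round(s['time'],2),'tip raily',((q[:2]-C)@a).round(2),'lat(+x)',((q[:2]-C)@b).round(2),'tipz',q[2].round(2),'F(x,y,z)',(s['wrist_force'][:2]@b).round(2),(s['wrist_force'][:2]@a).round(2),s['wrist_force'][2].round(2),'toolx·railx',(tx@b).round(4),'zaxis',s['tool_rot'][:,2].round(4))
E
python3 rel.py
python3 - <<'E'
from rig import arm, vision
from h import *
s=arm.sense();f=vision.grab_frame("wrist");pickle.dump((s,f),open('w4.pkl','wb'))
g=f['frame'];cv2.imwrite('pics/w4.png',cv2.resize(g[120:270,200:360],(640,600),interpolation=cv2.INTER_CUBIC))
E
```

```text
t 7.22 tip raily -31.57 lat(+x) 2.37 tipz 72.33 F(x,y,z) 0.24 -0.26 -1.21 toolx·railx 0.0086 zaxis [ 5.e-04  1.e-04 -1.e+00]
```

View pics/w4.png

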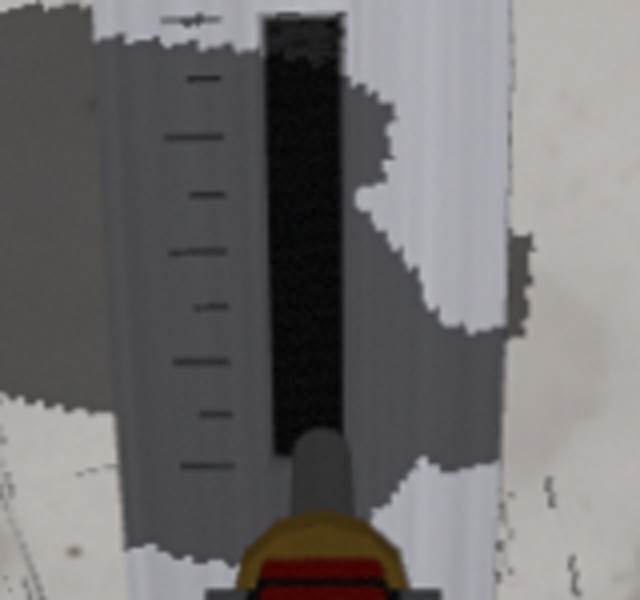

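The crop shows the tip over the slot's near end but right of centre (322 against 308), matching the computed +2.4 mm. I correct this, then look again at the numbers.

Request:
move_arm([
  [[5.5,-2.4,0],[0,0,0],10],
  [[0,0,0],[0,0,0],10],
  [[0,0,0],[0,0,0],10],
  [[0,0,0],[0,0,0],10],
  [[0,0,0],[0,0,0],10],
])

```text
time: 7.9
tcp_pos: [530.0, 12.1, 135.8]
tool_rot: [[0.225, 0.974, 0.0], [0.974, -0.225, -0.0], [-0.0, 0.0, -1.0]]
wrist_force: [-0.0, 0.7, -0.8]
finger_gap: 15.6
gripper_force: 58.7
```

```bash
python3 rel.py
python3 - <<'E'
from rig import arm, vision
from h import *
s=arm.sense();f=vision.grab_frame("wrist");pickle.dump((s,f),open('w5.pkl','wb'))
g=f['frame'].max(2)
m=np.zeros_like(g);m[115:225,258:292]=(g[115:225,258:292]<42)
n,l,st,c=cv2.connectedComponentsWithStats(m);k=1+np.argmax(st[1:,4]);v,u=np.nonzero(l==k);print(st[k])
P=wrayz(f,s,u,v,60.)[:,:2];
vx,vy,x0,y0=cv2.fitLine(P.astype(np.float32),cv2.DIST_L2,0,.01,.01).ravel();print('slot line',vx,vy,x0,y0,cv2.minAreaRect(P.astype(np.float32)))
b=np.array([.9763,-.2164]);C=np.array([536,38.3]);print('line lat at centre',(np.array([x0,y0])-C)@b)
cv2.imwrite('pics/w5.png',cv2.resize(f['frame'][190:270,230:330],(800,640),interpolation=cv2.INTER_CUBIC)[:600])
W=wworld(f,s)
for r in (234,238,242): 
    row=g[r,260:300].astype(int); print(r,row.tolist());
E
```

```text
t 7.9 tip raily -26.11 lat(+x) -0.12 tipz 72.12 F(x,y,z) -0.2 0.67 -0.81 toolx·railx 0.0087 zaxis [ 1.e-04 -0.e+00 -1.e+00]
[ 270  133   19   92 1688]
slot line 0.2156363 0.97647375 537.821 46.589752 ((537.4329833984375, 45.532142639160156), (64.8692626953125, 12.346559524536133), 77.3502426147461)
line lat at centre -0.016075806884766397
234 [77, 77, 78, 77, 78, 77, 74, 76, 79, 77, 70, 60, 25, 44, 49, 50, 49, 50, 50, 50, 51, 51, 53, 52, 51, 52, 51, 45, 21, 47, 70, 75, 79, 78, 80, 79, 78, 78, 79, 80]
238 [76, 77, 78, 78, 77, 76, 75, 75, 77, 76, 71, 61, 26, 47, 50, 50, 50, 50, 50, 51, 51, 51, 53, 51, 51, 52, 52, 46, 27, 46, 72, 77, 77, 75, 78, 80, 78, 78, 79, 78]
242 [70, 70, 78, 79, 78, 77, 76, 74, 76, 76, 72, 69, 58, 50, 51, 50, 51, 50, 51, 50, 50, 52, 52, 53, 52, 52, 51, 50, 59, 69, 71, 75, 76, 77, 78, 79, 75, 77, 105, 172]
```

Pixels show the shank with a dark slot margin on both sides (columns 272 and 288), so it is centred. Next I descend.

Request:
move_arm([
  [[0,0,5],[0,0,0],10],
  [[0,0,5],[0,0,0],10],
  [[0,0,4],[0,0,0],10],
  [[0,0,3],[0,0,0],10],
  [[0,0,0],[0,0,0],10],
])

```text
time: 8.57
tcp_pos: [529.8, 12.2, 118.5]
tool_rot: [[0.225, 0.974, -0.001], [0.974, -0.225, -0.0], [-0.0, -0.001, -1.0]]
wrist_force: [-0.5, 0.1, -1.2]
finger_gap: 15.4
gripper_force: 58.7
```

```bash
python3 rel.py
```

```text
t 8.57 tip raily -26.05 lat(+x) -0.41 tipz 54.78 F(x,y,z) -0.47 -0.0 -1.21 toolx·railx 0.0084 zaxis [-6.e-04 -1.e-04 -1.e+00]
```

In the slot without force. Next I go down towards the face (tip z ≈ 31.5).

Request:
move_arm([
  [[0,0.3,6],[0,0,0],10],
  [[0,0,6],[0,0,0],10],
  [[0,0,5],[0,0,0],10],
  [[0,0,3],[0,0,0],10],
  [[0,0,1.5],[0,0,0],10],
])

```text
time: 9.2
tcp_pos: [530.3, 12.1, 97.1]
tool_rot: [[0.225, 0.974, -0.0], [0.974, -0.225, -0.0], [-0.0, -0.0, -1.0]]
wrist_force: [1.0, 0.5, -0.5]
finger_gap: 14.9
gripper_force: 58.7
```

```bash
python3 rel.py
```

```text
t 9.2 tip raily -26.02 lat(+x) 0.06 tipz 33.36 F(x,y,z) 0.83 0.73 -0.48 toolx·railx 0.0085 zaxis [-2.e-04 -0.e+00 -1.e+00]
```

Request:
move_arm([
  [[0,0,1],[0,0,0],10],
  [[0,0,0.5],[0,0,0],10],
  [[0,0,0.5],[0,0,0],10],
  [[0,0,0.5],[0,0,0],10],
  [[0,0,0],[0,0,0],10],
])

```text
time: 9.82
tcp_pos: [530.5, 12.1, 95.2]
tool_rot: [[0.225, 0.974, 0.0], [0.974, -0.225, 0.0], [0.0, 0.0, -1.0]]
wrist_force: [-1.7, 0.9, 2.4]
finger_gap: 15.2
gripper_force: 59.1
```

```bash
python3 rel.py
```

```text
t 9.82 tip raily -25.94 lat(+x) 0.33 tipz 31.54 F(x,y,z) -1.85 0.5 2.41 toolx·railx 0.0085 zaxis [ 4.e-04  3.e-04 -1.e+00]
```

Request:
move_arm([
  [[0,0,0.5],[0,0,0],10],
  [[0,0,0.5],[0,0,0],10],
  [[0,0,0],[0,0,0],10],
  [[0,0,0],[0,0,0],10],
  [[0,0,0],[0,0,0],10],
])

```text
time: 10.45
tcp_pos: [530.6, 12.1, 95.1]
tool_rot: [[0.225, 0.974, 0.001], [0.974, -0.225, 0.001], [0.001, 0.0, -1.0]]
wrist_force: [-1.9, 0.1, 8.5]
finger_gap: 15.5
gripper_force: 60.1
```

```bash
python3 rel.py
```

```text
t 10.45 tip raily -25.91 lat(+x) 0.47 tipz 31.39 F(x,y,z) -1.89 -0.29 8.5 toolx·railx 0.0085 zaxis [ 6.e-04  9.e-04 -1.e+00]
```

Contact felt at tip z = 31.4 as expected, with a stiffness of about 6 N/mm. Next I slide gently along +y.

Request:
move_arm([
  [[1,-0.1,0],[0,0,0],10],
  [[1,-0.1,0],[0,0,0],10],
  [[1,-0.1,0],[0,0,0],10],
  [[1,-0.1,0],[0,0,0],10],
  [[1,-0.1,0],[0,0,0],10],
])

```text
time: 11.08
tcp_pos: [530.8, 13.1, 95.1]
tool_rot: [[0.227, 0.974, -0.0], [0.974, -0.227, -0.005], [-0.005, 0.001, -1.0]]
wrist_force: [-3.2, -5.7, 8.6]
finger_gap: 14.9
gripper_force: 60.0
```

```bash
python3 rel.py
```

```text
t 11.07 tip raily -25.29 lat(+x) 0.42 tipz 31.38 F(x,y,z) -1.92 -6.24 8.56 toolx·railx 0.0104 zaxis [-0.     -0.0049 -1.    ]
```

Request:
move_arm([
  [[0,0,-0.7],[0,0,0],10],
  [[1,-0.1,0],[0,0,0],10],
  [[1,-0.1,0],[0,0,0],10],
  [[1,-0.1,0],[0,0,0],10],
  [[0,0,0],[0,0,0],10],
])

```text
time: 11.7
tcp_pos: [532.2, 18.2, 95.2]
tool_rot: [[0.225, 0.974, 0.002], [0.974, -0.225, -0.003], [-0.002, 0.002, -1.0]]
wrist_force: [-0.8, -4.5, 5.4]
finger_gap: 15.3
gripper_force: 59.6
```

```bash
python3 rel.py
```

```text
t 11.7 tip raily -19.77 lat(+x) 0.75 tipz 31.47 F(x,y,z) 0.22 -4.53 5.42 toolx·railx 0.0091 zaxis [ 0.0019 -0.0028 -1.    ]
```

Request:
move_arm([
  [[1,-0.2,-0.2],[0,0,0],10],
  [[1,-0.2,0],[0,0,0],10],
  [[1,-0.2,0],[0,0,0],10],
  [[1,-0.2,0],[0,0,0],10],
  [[0,0,0],[0,0,0],10],
])

```text
time: 12.32
tcp_pos: [532.2, 23.8, 95.1]
tool_rot: [[0.224, 0.974, 0.002], [0.974, -0.224, -0.001], [-0.0, 0.002, -1.0]]
wrist_force: [-0.4, -4.6, 6.3]
finger_gap: 15.5
gripper_force: 59.6
```

```bash
python3 rel.py
```

```text
t 12.32 tip raily -14.21 lat(+x) -0.44 tipz 31.42 F(x,y,z) 0.64 -4.53 6.26 toolx·railx 0.0083 zaxis [ 1.7e-03 -8.0e-04 -1.0e+00]
```

Request:
move_arm([
  [[1,-0.1,0],[0,0,0],10],
  [[1,-0.1,0],[0,0,0],10],
  [[1,-0.1,0],[0,0,0],10],
  [[1,-0.1,0],[0,0,0],10],
  [[0,0,0],[0,0,0],10],
])

```text
time: 12.95
tcp_pos: [532.1, 29.9, 94.1]
tool_rot: [[0.223, 0.975, 0.0], [0.975, -0.223, 0.002], [0.002, -0.0, -1.0]]
wrist_force: [2.5, -1.3, -1.5]
finger_gap: 15.3
gripper_force: 58.7
```

```bash
python3 rel.py
```

```text
t 12.95 tip raily -8.14 lat(+x) -1.96 tipz 30.4 F(x,y,z) 2.77 -0.72 -1.5 toolx·railx 0.0071 zaxis [ 2.0e-04  1.7e-03 -1.0e+00]
```

Dropped: z fell 1 mm and the vertical force vanished at y ≈ -8, with a slight sideways push from the wall. I centre laterally and go a little deeper.

Request:
move_arm([
  [[0,1,0],[0,0,0],10],
  [[0,0.8,0],[0,0,0],10],
  [[0,0,0.5],[0,0,0],10],
  [[0,0,0.5],[0,0,0],10],
  [[0,0,0],[0,0,0],10],
])

```text
time: 13.58
tcp_pos: [533.4, 28.1, 93.5]
tool_rot: [[0.225, 0.974, -0.001], [0.974, -0.225, 0.001], [0.0, -0.001, -1.0]]
wrist_force: [-0.6, 0.2, -0.9]
finger_gap: 15.6
gripper_force: 58.8
```

```bash
python3 rel.py
```

```text
t 13.57 tip raily -9.74 lat(+x) -0.39 tipz 29.84 F(x,y,z) -0.66 0.08 -0.85 toolx·railx 0.0084 zaxis [-8.e-04  5.e-04 -1.e+00]
```

Request:
move_arm([
  [[0,0.2,0.5],[0,0,0],10],
  [[0,0,0.5],[0,0,0],10],
  [[0,0,0.5],[0,0,0],10],
  [[0,0,0.5],[0,0,0],10],
  [[0,0,0],[0,0,0],10],
])

```text
time: 14.2
tcp_pos: [534.0, 28.2, 91.7]
tool_rot: [[0.224, 0.975, 0.0], [0.975, -0.224, 0.001], [0.001, 0.0, -1.0]]
wrist_force: [0.3, 1.0, -1.3]
finger_gap: 15.3
gripper_force: 58.9
```

```bash
python3 rel.py
```

```text
t 14.2 tip raily -9.5 lat(+x) 0.26 tipz 27.99 F(x,y,z) 0.1 1.0 -1.28 toolx·railx 0.0082 zaxis [ 1.e-04  6.e-04 -1.e+00]
```

Request:
move_arm([
  [[0,0,1],[0,0,0],10],
  [[0,0,1],[0,0,0],10],
  [[0,0,1],[0,0,0],10],
  [[0,0,1],[0,0,0],10],
  [[0,0,1],[0,0,0],10],
])

```text
time: 14.82
tcp_pos: [534.0, 28.1, 86.7]
tool_rot: [[0.224, 0.975, 0.0], [0.975, -0.224, 0.001], [0.001, -0.0, -1.0]]
wrist_force: [-0.1, 3.7, 0.3]
finger_gap: 15.2
gripper_force: 59.0
```

```bash
python3 rel.py
```

```text
t 14.82 tip raily -9.51 lat(+x) 0.2 tipz 23.0 F(x,y,z) -0.89 3.54 0.25 toolx·railx 0.0082 zaxis [ 0.e+00  7.e-04 -1.e+00]
```

Request:
move_arm([
  [[0,0,1],[0,0,0],10],
  [[0,0,1],[0,0,0],10],
  [[0,0,1],[0,0,0],10],
  [[0,0,1],[0,0,0],10],
  [[0,0,1],[0,0,0],10],
])

```text
time: 15.45
tcp_pos: [533.9, 28.1, 81.7]
tool_rot: [[0.224, 0.975, 0.0], [0.975, -0.224, 0.001], [0.001, -0.0, -1.0]]
wrist_force: [-1.4, 4.7, 2.1]
finger_gap: 15.0
gripper_force: 59.1
```

```bash
python3 rel.py
```

```text
t 15.45 tip raily -9.56 lat(+x) 0.2 tipz 17.98 F(x,y,z) -2.34 4.29 2.06 toolx·railx 0.0081 zaxis [ 0.e+00  6.e-04 -1.e+00]
```

Request:
move_arm([
  [[1,-0.3,0],[0,0,0],10],
  [[0.5,-0.2,1.5],[0,0,0],10],
  [[0,0,1.5],[0,0,0],10],
  [[0,0,1.5],[0,0,0],10],
  [[0,0,1],[0,0,0],10],
])

```text
time: 16.08
tcp_pos: [533.7, 28.5, 76.0]
tool_rot: [[0.225, 0.974, -0.0], [0.974, -0.225, -0.001], [-0.001, 0.0, -1.0]]
wrist_force: [-0.1, 1.8, -0.2]
finger_gap: 15.2
gripper_force: 58.9
```

```bash
python3 rel.py
```

```text
t 16.07 tip raily -9.3 lat(+x) -0.06 tipz 12.3 F(x,y,z) -0.45 1.77 -0.2 toolx·railx 0.0088 zaxis [-0.     -0.0011 -1.    ]
```

Now the last 2.3 mm, then a gentle press.

Request:
move_arm([
  [[0.4,0,1],[0,0,0],10],
  [[0,0,1],[0,0,0],10],
  [[0,0,0.7],[0,0,0],10],
  [[0,0,0.5],[0,0,0],10],
  [[0,0,0],[0,0,0],10],
])

```text
time: 16.7
tcp_pos: [533.6, 28.9, 73.8]
tool_rot: [[0.225, 0.974, -0.001], [0.974, -0.225, -0.0], [-0.0, -0.0, -1.0]]
wrist_force: [-3.0, -1.2, 5.4]
finger_gap: 15.5
gripper_force: 59.7
```

```bash
python3 rel.py
```

```text
t 16.7 tip raily -8.92 lat(+x) -0.35 tipz 10.07 F(x,y,z) -2.67 -1.8 5.42 toolx·railx 0.0089 zaxis [-5.e-04 -2.e-04 -1.e+00]
```

The collar is seated (tip z 10.07 against 10, with force rising). I relax the press, open, and rise.

Request:
move_arm([
  [[0,-0.3,-0.6],[0,0,0],10],
  [[0,0,0],[0,0,0],16],
  [[0,0,0],[0,0,0],30],
  [[0,0,0],[0,0,0],40],
  [[0,0,0],[0,0,0],40],
])

```text
time: 17.32
tcp_pos: [533.6, 29.9, 73.6]
tool_rot: [[0.224, 0.974, 0.0], [0.974, -0.224, 0.0], [0.0, 0.0, -1.0]]
wrist_force: [0.1, -0.4, 1.3]
finger_gap: 40.3
gripper_force: 0.0
```

Request:
move_arm([
  [[0,0,-10],[0,0,0],40],
  [[0,0,-20],[0,0,0],40],
  [[0,0,-40],[0,0,0],40],
  [[0,0,-40],[0,0,0],40],
  [[-30,0,-10],[0,0,0],40],
])

```text
time: 17.95
tcp_pos: [529.5, 2.7, 196.9]
tool_rot: [[0.219, 0.976, 0.006], [0.976, -0.219, 0.002], [0.003, 0.006, -1.0]]
wrist_force: [0.2, -0.7, -0.2]
finger_gap: 40.1
gripper_force: 0.0
```

Request:
move_arm([
  [[-40,0,0],[0,0,0],40],
  [[-30,0,0],[0,0,0],40],
  [[0,0,0],[0,0,0],40],
  [[0,0,0],[0,0,0],40],
  [[0,0,0],[0,0,0],40],
])

```text
time: 18.58
tcp_pos: [511.6, -65.9, 193.5]
tool_rot: [[0.222, 0.975, -0.0], [0.975, -0.222, 0.001], [0.001, -0.0, -1.0]]
wrist_force: [-0.7, -0.2, 0.4]
finger_gap: 39.9
gripper_force: 0.0
```

Run:
```python
from rig import arm, vision
from h import *
s=arm.sense();f=vision.grab_frame("wrist");print(s['tcp_pos'],s['wrist_force'],s['finger_gap'])
W=wworld(f,s);img=f['frame'].astype(int)
m=(img[...,2]>100)&(img[...,1]<60)&(np.hypot(W[...,0]-534,W[...,1]-29)<25)
q=W[m];print(len(q),np.percentile(q[:,2],[50,90,99]),q[q[:,2]>108].mean(0))
g=vision.grab_frame("side");cv2.imwrite('pics/end.png',np.hstack([cv2.resize(f['frame'],(400,300)),cv2.resize(g['frame'],(400,300))]))
```

```text
[511.55708067 -65.9404391  193.51854488] [-0.74398864 -0.16453093  0.40911902] 39.89987230520528
503 [111.35024786 112.34013668 113.0782752 ] [534.33328125  29.72416191 113.12741985]
```

View pics/end.png

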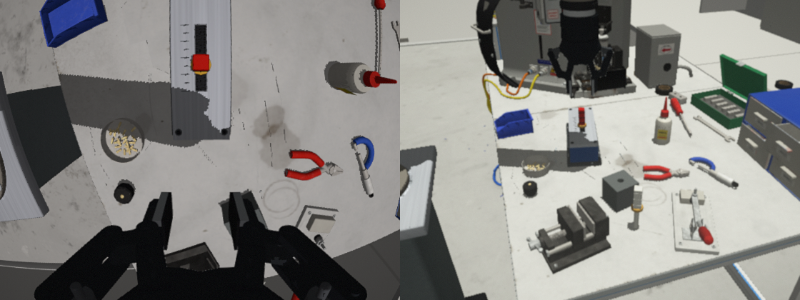

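The picture shows the pin standing in the slot with its collar on the cover (wrist half (201,65), handle top about 111-113 mm against 111 expected). The gripper is clear and the bottle, tin and knob are where they were.

```bash
python3 -c "
from rig import arm
print(arm.close_job())"
```

```text
the job is handed in; nothing more can be done
None
```

The lock pin is fully home in the rail with its collar on the cover. It was released, and the job was handed in at about 18.6 s. The wrist readings I took never passed about 10 N, and the oil bottle, tin and knob look unmoved in the final pictures.

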